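# Scoop two post caps out of a stock bin's corner

## Robot

A 7-joint arm with a two-finger parallel gripper is mounted at the origin on the work surface. World frame = base frame: x ahead of the robot, y to its left, z up, the work surface at z = 0. Lengths are in m, angles in degrees, forces in N, time in s.
With the tool pointing down it reaches from about 0.425 to 1.025 m from the base axis. Payload 3.6 kg.
Tool frame: the origin (TCP) lies on the mounting face of the last link; the fingertips stand 173 mm ahead of it and the grasp point (between the pads) lies 155 mm ahead of it; z points along the fingers, y is the line along which they close (so a half turn about z gives the same grasp; the last joint's range is limited). The gripper opens to 85 mm and grips with 20 to 120 N. Pads are 22 mm wide; open, the fingers measure 114 mm over their backs; the gripper's body (76 mm by 85 mm) begins 54 mm behind the grasp point. The pads swing forward as they close: fully open they stand 13 mm farther back than shut.
Start: joints at [-74.685, 33.873, 2.773, 92.16, -1.908, 54.013, -1.931], TCP at [0.256, 0.678, 0.405] pointing down, gripper open.
Joint ranges: [-153.93, 153.93], [-27.13, 128.08], [-72.61, 78.16], [10.71, 143.7], [-87.88, 267.88], [4.46, 118.87], [-176.78, 176.78]. Speed limits (degrees/s): [147.25, 147.25, 180, 180, 180, 180, 180].

## Interface

Orientations are given as a 3x3 rotation matrix whose columns are the frame's x, y, z axes.
In Python, from rig import env, eyes, job gives the robot as it stands.
- The arm moves only by the tool carry_out, never from a script. Its argument "increments" is a list of rows, each an object with "dp": the shift along the tool's x, y, z scaled (see below), a list of three; "yaw": the turn about the tool's z scaled (see below). In form: [{"dp": [x, y, z], "yaw": yaw}, ...]. A call has 1 to 12 rows; each row shifts and turns the commanded pose from where the row before left it, along the tool's axes as they then stand; what a row does not reach is not made up. The controller multiplies each number of a shift by 0.5 m and each number of a turn by 1.5 rad. A row lasts 1/10 s, in which the tool goes at most 50 mm and 8.59 degrees, less where a joint would pass 70% of its speed; a pose out of reach is approached as far as the arm can. A call with a number of a shift or a turn outside -1 to 1 is refused whole. A call with a gripper value outside its range is refused whole. "claw" is the opening, from 0 (shut) to 1 (fully open), set as the call begins (left out, the last holds). The fingers move at their own pace and stop on an object; the grip force is fixed at half the most. Time passes only in rows, so rows that do not move let the fingers close. It gives the time, the measured TCP pose, the force, the opening and the grip force at its end, in the units of the state.
- env.sense(): the state, without advancing time (a new reading comes with each control period).
- eyes.get_image(name): name is "side" or "top" or "wrist"; returns the picture (480x640x3 uint8, red, green, blue); there is no depth.
- eyes.calibration(name): a dict with "camera_matrix" (3x3 intrinsics, pixels), "cam_to_world" (4x4, takes a point from camera to world coordinates); the wrist camera has in their place "tool_from_camera" (4x4, takes a point from camera to tool coordinates, whose origin is the TCP and whose axes are the flange's). Camera axes: x right, y down, z forward; pixel columns grow to the right and rows downward; lengths in m; the calibration is good to about 2 mm. A picture is of the moment at which its call begins: read the wrist's pose just before it. calibration takes no time and is no camera call.
- job.finish_job(): hands the job in; it is judged then, once.
The state is a dict: "time_s": time; "joints": joint angles; "joint_vel": joint speeds; "tau": joint torques, N m; "eef_pos": TCP position; "tool_rot": TCP orientation; "wrist_force": force on the tool from outside, world axes, zero at the start; "ft_torque": the same for the moment, N m; "width": finger opening in m; "grip_force": force on a finger pad.
Only numpy, scipy, OpenCV 4.12 (cv2) and the standard library are available. Lean on these libraries where they do the work, as an engineer would, in place of code of your own. Each camera call takes 0.05 s, during which the arm holds its last target. There are 200 camera calls.

## Task

Two round black post caps lie in the far left corner of one of the two white stock bins. Without touching the caps with the fingers, take the scoop by its wooden handle, push it along the floor of that bin into the corner so that the walls drive both caps into it, then lift them out and set the scoop down level again on the spot where it stood, with both caps in it.

Things in the scene. Friction and masses are not known exactly. Their poses are not given: they have to be found in the camera images.
- scoop_grip (a point): Middle of the loose aluminium scoop's wooden handle bar (85 mm along x, 18 wide, 24 tall; grasp here), 95 mm above its underside. x towards the open lip, z up. Lip edge 65 mm ahead, rear wall 45 behind. 104 mm wide, inside 98. Lip: a 10 mm ramp, crest 4 mm high, then flat floor 2 mm thick. 3 mm sides, 15 to 45 high, end 44 mm behind the lip. 0.18 kg. Pushing it under the caps takes up to 12 N.
- cap_a_mid (a point): Centre, half-way up, of a loose round domed black plastic post cap: 42 mm in diameter, 22 mm high, slippery, the underside's rim bevelled at 17 degrees so that a lip slides under it, about 45 g. It lies in the far left corner area of its bin, centre 98 to 110 mm along the bin's x and 17 to 52 mm along its y.
- cap_b_mid (a point): Centre, half-way up, of the second, identical cap, a little nearer to the robot: 45 to 54 mm along the bin's x, 17 to 52 mm along its y.
- bin: The fixed white open bin holding the caps: 280 (x) by 180 (y) by 60 mm high, walls and floor 5 mm. Origin: centre of its underside, on the table; x away from the robot, y left. The corner is at +x, +y: inner faces at x 135, y 85, floor z 5 mm. A steel bolt, not part of the job, lies near x -90, y -60. A twin bin holds brackets, no caps. All else close by is under 100 mm high.
Not all that is in view belongs to the job. What is shaped like the part that bears cap_a_mid but turquoise or yellow is not meant.

How it is judged (in metres and radians):
On the way:
1. both caps are in the scoop while the scoop is still in the bin (x of cap_a_mid in the frame of scoop_grip between -0.044 and 0.052 m and y of cap_a_mid in the frame of scoop_grip between -0.049 and 0.049 m and z of cap_a_mid in the frame of scoop_grip between -0.095 and -0.055 m and x of cap_b_mid in the frame of scoop_grip between -0.044 and 0.052 m and y of cap_b_mid in the frame of scoop_grip between -0.049 and 0.049 m and z of cap_b_mid in the frame of scoop_grip between -0.095 and -0.055 m and x of scoop_grip in the frame of bin between -0.135 and 0.135 m and y of scoop_grip in the frame of bin between -0.085 and 0.085 m and z of scoop_grip in the frame of bin below 0.16 m), for 0.1 s.
At the end, for the whole second after the job is handed in: Both caps lie in the scoop (centres between its walls and at least 13 mm behind the lip's edge), and the scoop stands at rest on the table, level within 8 degrees, its handle within 40 mm of where it was at the start (x of cap_a_mid in the frame of scoop_grip between -0.044 and 0.052 m and y of cap_a_mid in the frame of scoop_grip between -0.049 and 0.049 m and z of cap_a_mid in the frame of scoop_grip between -0.095 and -0.055 m and x of cap_b_mid in the frame of scoop_grip between -0.044 and 0.052 m and y of cap_b_mid in the frame of scoop_grip between -0.049 and 0.049 m and z of cap_b_mid in the frame of scoop_grip between -0.095 and -0.055 m and distance of scoop_grip from where it was at the start of the episode below 0.04 m and angle between scoop_grip's own z axis and vertical below 0.14 rad and linear speed of each of scoop, cap_a, cap_b below 0.02 m/s); the robot touches nothing.
It fails at once if the fingers touch a cap (contact force between the fingers and cap_a above 0.5 N or contact force between the fingers and cap_b above 0.5 N).
It also fails if it takes over 67 s, if anything falls off the work surface, if the arm or the gripper's body presses on something with over 40 N, if the wrist force passes 120 N, or if a joint passes its speed limit or range.

## Working session

There is one attempt and no reset: what is moved stays moved. The work goes in short steps, Python scripts to look and compute and a tool call to move; the robot and the scene stay as the last step left them, time stands still between calls to the robot, and variables do not carry over. Pictures are saved under pics/ and viewed, at most 10 in all, crops included, and the job is handed in when it is done.

Besides the shell and the picture viewer there is one more tool, called after ">>>" as name([rows], argument=value, ...), one row to a line, values as JSON. carry_out: Moves the arm, as the interface text tells. Its arguments: {"type":"object","properties":{"increments":{"type":"array"},"claw":{"type":"number"}},"required":["increments"]}

```bash
mkdir -p pics; ls
python3 - <<'E'
from rig import env,eyes,job
import cv2,numpy as np
np.set_printoptions(precision=4,suppress=True)
s=env.sense();print(s)
for n in("side","top","wrist"):
    c=eyes.calibration(n);print(n,c)
    cv2.imwrite(f"pics/{n}0.png",eyes.get_image(n)[:,:,::-1])
E
```

```text
pics
{'time_s': 0.0, 'joints': array([-74.6852,  33.9271,   2.7665,  92.2373,  -1.9088,  54.0111,
        -1.9306]), 'joint_vel': array([-0.085 , -0.0662,  0.0982,  0.0942, -0.0098,  0.0025,  0.0261]), 'tau': array([  0.0004, -54.8693,   1.5469, -19.8128,   0.0095,   0.0087,
        -0.    ]), 'eef_pos': array([0.2557, 0.6779, 0.4035]), 'tool_rot': array([[-0.9356,  0.3529, -0.0007],
       [ 0.3529,  0.9356, -0.0021],
       [-0.0001, -0.0023, -1.    ]]), 'wrist_force': array([-0.255 , -1.5347, -0.6451]), 'ft_torque': array([-0.0047,  0.0211,  0.0184]), 'grip_force': 0.0, 'width': 0.0850105536155867}
side {'camera_matrix': array([[441.5542,   0.    , 320.2794],
       [  0.    , 441.5542, 242.3487],
       [  0.    ,   0.    ,   1.    ]]), 'cam_to_world': array([[-0.9252, -0.2786,  0.2575,  0.3313],
       [-0.3789,  0.7129, -0.5901,  0.5855],
       [-0.0191, -0.6435, -0.7652,  0.7886],
       [ 0.    ,  0.    ,  0.    ,  1.    ]])}
top {'camera_matrix': array([[604.9478,   0.    , 323.0712],
       [  0.    , 604.9478, 232.1031],
       [  0.    ,   0.    ,   1.    ]]), 'cam_to_world': array([[ 0.0223, -0.9901,  0.1384,  0.3941],
       [-0.9998, -0.022 ,  0.0034,  0.0502],
       [-0.0003, -0.1385, -0.9904,  1.3988],
       [ 0.    ,  0.    ,  0.    ,  1.    ]])}
wrist {'camera_matrix': array([[431.2048,   0.    , 316.3173],
       [  0.    , 431.2048, 239.5631],
       [  0.    ,   0.    ,   1.    ]]), 'tool_from_camera': array([[ 0.0006, -0.9459, -0.3246,  0.0835],
       [ 1.    ,  0.0004,  0.0007,  0.0005],
       [-0.0005, -0.3246,  0.9459,  0.0311],
       [ 0.    ,  0.    ,  0.    ,  1.    ]])}
```

View pics/top0.png

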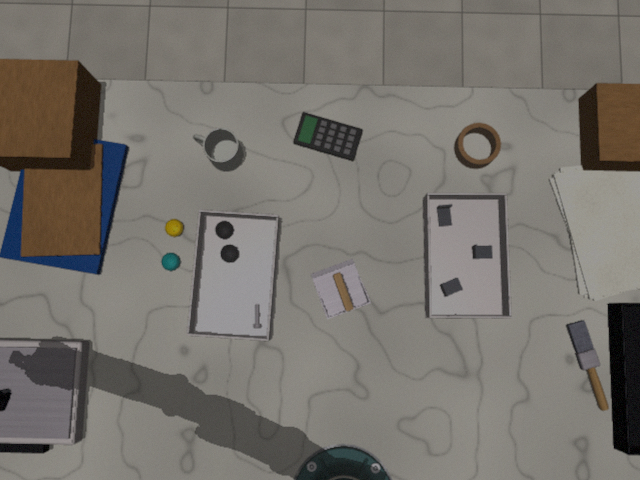

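View pics/side0.png

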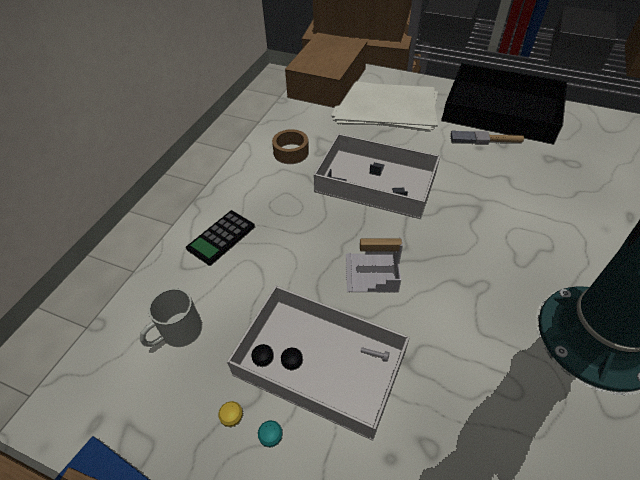

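The top view shows both caps in the left bin, at pixels (225,229) and (230,253). The scoop is near (340,290), with its lip towards the far side. Next I'll enlarge both.

Run:
```python
import cv2,numpy as np
a=cv2.imread("pics/top0.png"); 
b=cv2.resize(a[205:345,185:285],None,fx=4,fy=4,interpolation=cv2.INTER_CUBIC)
c=cv2.resize(a[255:325,305:375],None,fx=5.7,fy=5.7,interpolation=cv2.INTER_CUBIC)
o=np.zeros((560,800,3),np.uint8);o[:,:400]=b;o[:399,400:799]=c[:399,:399]
cv2.imwrite("pics/crop1.png",o)
```

```text
(no output)
```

View pics/crop1.png

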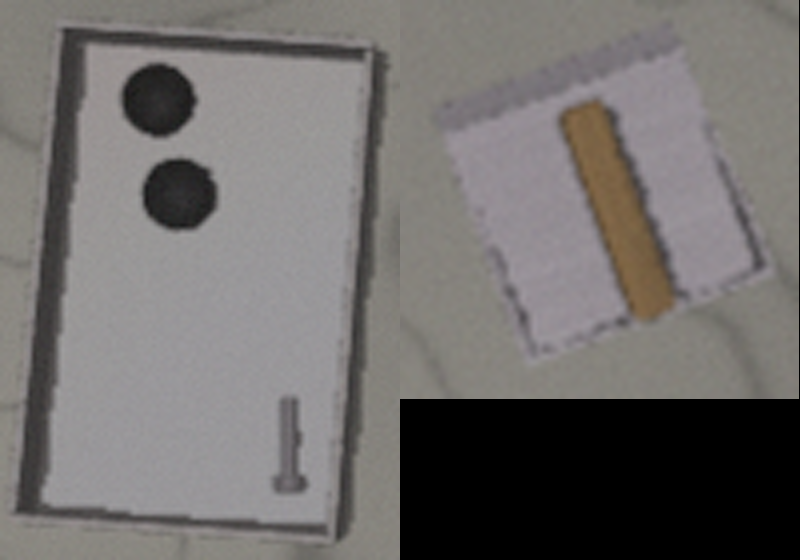

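Enlarged crop: the bin rim corners are at (62,28), (378,48), (335,542) and (15,514). The caps are at (158,100) and (180,195), and the handle bar runs from (583,108) to (655,312).

```bash
cat > h.py <<'E'
import numpy as np
from rig import env,eyes,job
np.set_printoptions(precision=4,suppress=True)
def ray(n,u,v,z):
    c=eyes.calibration(n);K=c["camera_matrix"]
    if n=="wrist":
        s=env.sense();T=np.eye(4);T[:3,:3]=s["tool_rot"];T[:3,3]=s["eef_pos"];T=T@c["tool_from_camera"]
    else:T=c["cam_to_world"]
    d=T[:3,:3]@np.linalg.solve(K,[u,v,1]);o=T[:3,3]
    return o+d*(z-o[2])/d[2]
E
python3 - <<'E'
from h import *
L=lambda u,v,z:ray("top",185+u/4-.4,205+v/4-.4,z)
R=lambda u,v,z:ray("top",305+(u-400)/5.7-.4,255+v/5.7-.4,z)
C=np.array([L(62,28,.06),L(378,48,.06),L(335,542,.06),L(15,514,.06)])
print(C,[np.linalg.norm(C[i]-C[(i+1)%4]) for i in range(4)])
o=C.mean(0);x=C[0]+C[1]-C[2]-C[3];a=np.arctan2(x[1],x[0]);y=C[0]+C[3]-C[1]-C[2];a2=np.arctan2(-y[0],y[1])
print("bin",o,np.degrees([a,a2]))
a=(2*a+a2)/3;Rb=np.array([[np.cos(a),np.sin(a)],[-np.sin(a),np.cos(a)]])
for p in (L(158,100,.016),L(180,195,.016)):print("cap",p,Rb@(p-o)[:2])
f=R(583,108,.107);n=R(655,312,.107);d=f-n
print("handle",f,n,np.linalg.norm(d),(f+n)/2,np.degrees(np.arctan2(d[1],d[0])))
l=(R(440,112,.002)+R(672,28,.002))/2;rr=(R(530,365,.03)+R(775,272,.03))/2
print("lip",l,"rear",rr,np.linalg.norm(l-(f+n)/2))
E
```

```text
[[0.6216 0.3319 0.06  ]
 [0.6141 0.1542 0.06  ]
 [0.3409 0.1688 0.06  ]
 [0.3521 0.344  0.06  ]] [np.float64(0.17787438543504946), np.float64(0.27364740896565815), np.float64(0.17554896539136633), np.float64(0.269799812498534)]
bin [0.4822 0.2497 0.06  ] [-2.8167 -3.0162]
cap [0.5881 0.2836 0.016 ] [0.1041 0.0392]
cap [0.5334 0.2685 0.016 ] [0.0502 0.0213]
handle [0.486  0.0235 0.107 ] [ 0.4107 -0.0047  0.107 ] 0.0803316710101719 [0.4484 0.0094 0.107 ] 20.55319329682295
lip [0.5086 0.0325 0.002 ] rear [ 0.4092 -0.0071  0.03  ] 0.12325717662152867
```

>>> carry_out([
  {"dp":[-0.046,-0.062,0]},
  {"dp":[-0.046,-0.062,0]},
  {"dp":[-0.046,-0.062,0]},
  {"dp":[-0.046,-0.062,0]},
  {"dp":[-0.046,-0.062,0]},
  {"dp":[-0.046,-0.062,0]},
  {"dp":[-0.046,-0.062,0]},
  {"dp":[-0.08,0,0]},
  {"dp":[-0.08,0,0]},
  {"dp":[0,0,0]},
  {"dp":[0,0,0]},
], claw=1)

```text
invalid input at $.increments[0]: expected keys dp, yaw
```

Run:
```python
from h import *
import cv2
s=env.sense();print(s["eef_pos"],s["tool_rot"],s["joints"],s["wrist_force"],s["time_s"])
cv2.imwrite("pics/w1.png",eyes.get_image("wrist")[:,:,::-1])
```

```text
[0.2558 0.678  0.4038] [[-0.9356  0.3529 -0.0005]
 [ 0.3529  0.9356 -0.0016]
 [-0.0001 -0.0017 -1.    ]] [-74.6841  33.9143   2.7657  92.2184  -1.9093  54.0111  -1.9311] [0.2532 0.4194 0.1706] 0.15
```

View pics/w1.png

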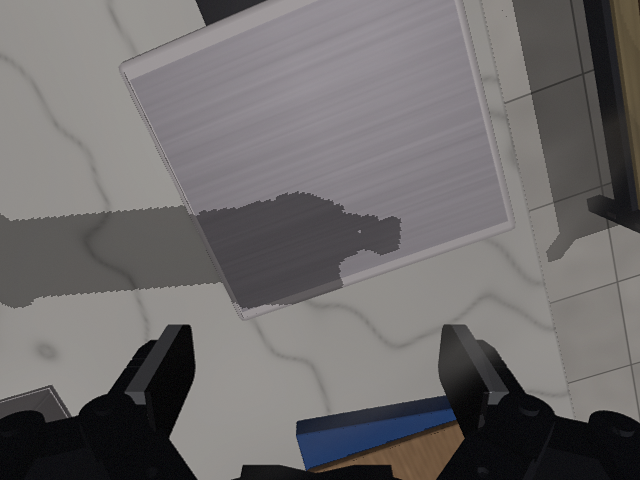

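The move was refused because each row needs a yaw key. The wrist picture therefore shows only the unmoved start view, with the bin off screen at the lower left. I'll resend with yaw included.

>>> carry_out([
  {"dp":[-0.046,-0.062,0],"yaw":0},
  {"dp":[-0.046,-0.062,0],"yaw":0},
  {"dp":[-0.046,-0.062,0],"yaw":0},
  {"dp":[-0.046,-0.062,0],"yaw":0},
  {"dp":[-0.046,-0.062,0],"yaw":0},
  {"dp":[-0.046,-0.062,0],"yaw":0},
  {"dp":[-0.046,-0.062,0],"yaw":0},
  {"dp":[0,0,0],"yaw":0},
  {"dp":[0,0,0],"yaw":0},
  {"dp":[0,0,0],"yaw":0},
], claw=1)

```text
time_s: 1.2
eef_pos: [0.3296, 0.4196, 0.4049]
tool_rot: [[-0.936, 0.352, 0.0], [0.352, 0.936, 0.001], [0.0, 0.001, -1.0]]
wrist_force: [-0.1, 0.7, -0.6]
width: 0.0858
grip_force: 0.0
```

Run:
```python
from h import *
import cv2
s=env.sense();print(s["eef_pos"],s["tool_rot"],s["joints"],s["time_s"])
print((s["tool_rot"].T@(np.array([.4484,.0094,.35])-s["eef_pos"]))/.5)
cv2.imwrite("pics/w2.png",eyes.get_image("wrist")[:,:,::-1])
```

```text
[0.3296 0.4196 0.4049] [[-0.9361  0.3517  0.0002]
 [ 0.3517  0.9361  0.0014]
 [ 0.0003  0.0014 -1.    ]] [-59.3554  20.1571   3.4018 116.9787  -1.7737  42.8371  14.5439] 1.2
[-0.511  -0.6846  0.1088]
```

View pics/w2.png

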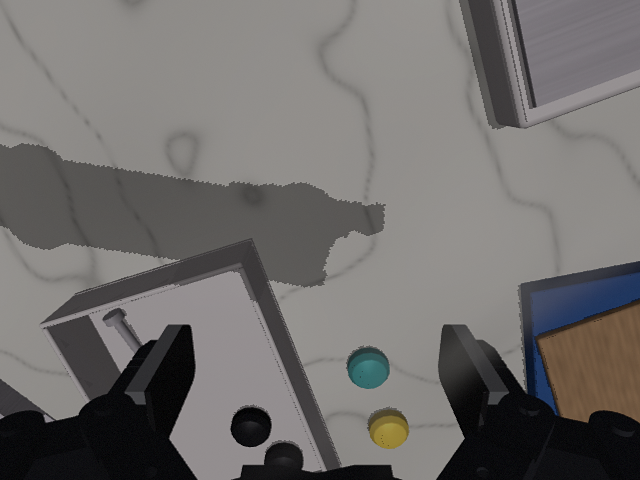

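The wrist view shows the bin's near-left rim corner at about (251,240), its near-right corner at about (42,326), and cap b at (251,427). I'll check these against the top-camera measurement.

Run:
```python
from h import *
a=ray("wrist",251,240,.06);b=ray("wrist",42,326,.06)
c=ray("wrist",340,475,.06)
print(a,b,np.linalg.norm(a-b),np.degrees(np.arctan2(-(a-b)[0],(a-b)[1])))
d=c-a;print(c,"left edge heading",np.degrees(np.arctan2(d[1],d[0])))
print("capb",ray("wrist",251,427,.016), "teal")
```

```text
[0.3351 0.3654 0.06  ] [0.3435 0.1742 0.06  ] 0.19134122139504892 2.531817144326817
[0.5808 0.3509 0.06  ] left edge heading -3.3566870322594773
capb [0.5341 0.2727 0.016 ] teal
```

>>> carry_out([
  {"dp":[-0.05,-0.068,0],"yaw":0},
  {"dp":[-0.05,-0.068,0],"yaw":0},
  {"dp":[-0.05,-0.068,0],"yaw":0},
  {"dp":[-0.05,-0.068,0],"yaw":0},
  {"dp":[-0.05,-0.068,0],"yaw":0},
  {"dp":[-0.05,-0.068,0],"yaw":0},
  {"dp":[-0.05,-0.068,0],"yaw":0},
  {"dp":[-0.05,-0.068,0],"yaw":0},
  {"dp":[-0.05,-0.068,0],"yaw":0},
  {"dp":[-0.06,-0.072,0.04],"yaw":0},
  {"dp":[0,0,0.04],"yaw":0},
  {"dp":[0,0,0],"yaw":0},
])

```text
time_s: 2.45
eef_pos: [0.4477, 0.009, 0.3634]
tool_rot: [[-0.935, 0.354, -0.004], [0.354, 0.935, -0.001], [0.004, -0.002, -1.0]]
wrist_force: [0.4, 0.0, 0.4]
width: 0.0856
grip_force: 0.0
```

>>> carry_out([
  {"dp":[0,0,0],"yaw":-0.09},
  {"dp":[0,0,0],"yaw":-0.09},
  {"dp":[0,0,0],"yaw":-0.09},
  {"dp":[0,0,0],"yaw":-0.09},
  {"dp":[0,0,0],"yaw":-0.08},
  {"dp":[0,0,0],"yaw":-0.04},
  {"dp":[0,0,0],"yaw":0},
  {"dp":[0,0,0],"yaw":0},
  {"dp":[0,0,0],"yaw":0},
])

```text
time_s: 3.35
eef_pos: [0.4477, 0.0101, 0.3654]
tool_rot: [[-0.936, -0.352, 0.001], [-0.352, 0.936, 0.0], [-0.001, -0.0, -1.0]]
wrist_force: [0.5, -0.6, -0.7]
width: 0.0858
grip_force: 0.0
```

Run:
```python
from h import *
import cv2
s=env.sense();print(s["eef_pos"],s["tool_rot"],s["joints"],s["time_s"])
cv2.imwrite("pics/w3.png",eyes.get_image("wrist")[:,:,::-1])
```

```text
[0.4477 0.0101 0.3654] [[-0.9359 -0.3522  0.0005]
 [-0.3522  0.9359  0.0002]
 [-0.0005 -0.     -1.    ]] [ -7.6833  17.7234   0.7312 128.9182  -0.4151  33.3299 103.9832] 3.35
```

View pics/w3.png

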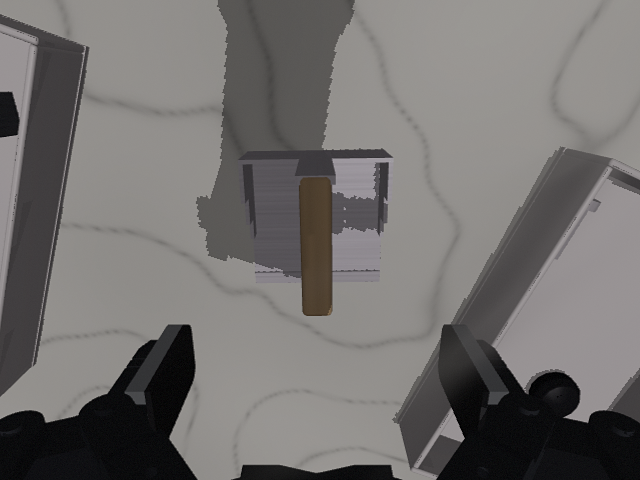

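The wrist view shows the handle upright in the picture, from (316,178) to (317,315), so the yaw is right. I'll refine the grip point and recheck the bin corner, taking (251,240) as the foot of the wall.

```bash
python3 - <<'E'
from h import *
a=ray("wrist",316,178,.107);b=ray("wrist",317,315,.107);m=(a+b)/2;d=b-a
print(a,b,np.linalg.norm(d),m,np.degrees(np.arctan2(d[1],d[0])))
s=env.sense();print((s["tool_rot"].T@(np.array([m[0],m[1],.252])-s["eef_pos"]))/.5)
print("lip",ray("wrist",317,282,.0))
# earlier view
c=eyes.calibration("wrist");R=np.array([[-.9361,.3517,.0002],[.3517,.9361,.0014],[.0003,.0014,-1]]);T=np.eye(4);T[:3,:3]=R;T[:3,3]=[.3296,.4196,.4049];T=T@c["tool_from_camera"]
d=T[:3,:3]@np.linalg.solve(c["camera_matrix"],[251,240,1]);o=T[:3,3];print("corner z0",o-d*o[2]/d[2])
# predict rim corners of model (px) in earlier view
import itertools
for ox,oy,an in((.4822,.2497,-2.9),):
  an=np.radians(an);X=np.array([np.cos(an),np.sin(an)]);Y=np.array([-X[1],X[0]])
  for x,y,z in((-.14,.09,0),(-.14,.09,.06),(-.14,-.09,.06),(.135,.085,.005)):
    p=np.r_[[ox,oy]+x*X+y*Y,z];q=c["camera_matrix"]@(T[:3,:3].T@(p-o));print(p,q[:2]/q[2])
E
python3 - <<'E'
import cv2
a=cv2.imread("pics/w2.png")[220:480,30:370]
cv2.imwrite("pics/c2.png",cv2.resize(a,None,fx=2.3,fy=2.3,interpolation=cv2.INTER_CUBIC))
E
```

```text
[ 0.4104 -0.0039  0.107 ] [0.4868 0.0255 0.107 ] 0.08185896916820902 [0.4486 0.0108 0.107 ] 21.04073666159205
[-0.0024  0.001   0.2266]
lip [0.5125 0.0354 0.    ]
corner z0 [0.3515 0.3485 0.    ]
[0.3469 0.3467 0.    ] [247.1745 236.2743]
[0.3469 0.3467 0.06  ] [235.6695 260.6117]
[0.3378 0.1669 0.06  ] [ 31.1989 322.4547]
[0.6213 0.3278 0.005 ] [330.363 464.552]
```

View pics/c2.png

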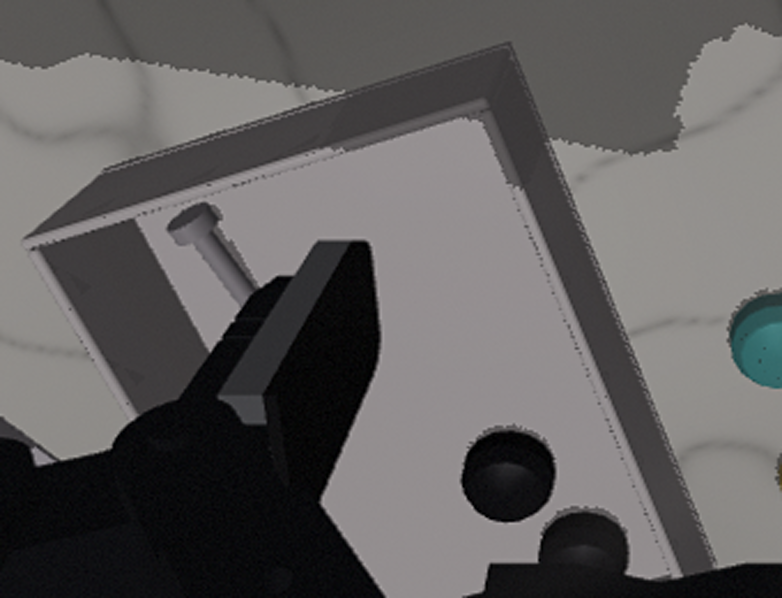

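The crop shows the near-left rim corner at (242.2,264.8), the near-right rim corner at (40.9,325.2) and the foot corner at (251.7,239.1) in full-picture pixels. Cap b is at (251,427).

Run:
```python
from h import *
c=eyes.calibration("wrist");R=np.array([[-.9361,.3517,.0002],[.3517,.9361,.0014],[.0003,.0014,-1]]);T=np.eye(4);T[:3,:3]=R;T[:3,3]=[.3296,.4196,.4049];T=T@c["tool_from_camera"]
def W(u,v,z):
  d=T[:3,:3]@np.linalg.solve(c["camera_matrix"],[u,v,1]);o=T[:3,3];return o+d*(z-o[2])/d[2]
a=W(242.2,264.8,.06);b=W(40.9,325.2,.06);f=W(251.7,239.1,0);e=W(30+590/2.3,220+375/2.3,.06) # left rim pt, outer top edge approx
e2=W(30+678/2.3,220+575/2.3,.06)
print(a,b,f,np.linalg.norm(a-b)); d=a-b;print("ang",np.degrees(np.arctan2(-d[0],d[1])))
for q in(e,e2):
  d=q-a;print("ang",np.degrees(np.arctan2(d[1],d[0])))
an=np.radians(-2.8);X=np.array([np.cos(an),np.sin(an)]);Y=np.array([-X[1],X[0]])
o1=a[:2]+.14*X-.09*Y;o2=b[:2]+.14*X+.09*Y;o3=f[:2]+.14*X-.09*Y
print(o1,o2,o3)
p=W(251,427,.016);print(p)
o=np.array([.4835,.251])
start=o-.052*X+.029*Y;end=o+.07*X+.029*Y
print("start",start,"end",end)
for q in([.5881,.2836],[.5334,.2685],p[:2]):print((q-o)@X,(q-o)@Y)
```

```text
[0.352 0.35  0.06 ] [0.3428 0.173  0.06  ] [0.3509 0.3495 0.    ] 0.1772864137247418
ang -2.9503963213850644
ang -4.3090851336511875
ang -2.967853802324602
[0.4874 0.2533] [0.4871 0.256 ] [0.4863 0.2527]
[0.5346 0.2718 0.016 ]
start [0.433  0.2825] end [0.5548 0.2765]
0.10288261947057699 0.03767076599795192
0.048985555281914325 0.019916710916276212
0.0499878222185138 0.02330497593836388
```

>>> carry_out([
  {"dp":[-0.001,0.001,0.06],"yaw":0},
  {"dp":[-0.001,0,0.06],"yaw":0},
  {"dp":[0,0,0.05],"yaw":0},
  {"dp":[0,0,0.036],"yaw":0},
  {"dp":[0,0,0.02],"yaw":0},
  {"dp":[0,0,0],"yaw":0},
  {"dp":[0,0,0],"yaw":0},
  {"dp":[0,0,0],"yaw":0},
], claw=1)

```text
time_s: 4.2
eef_pos: [0.4487, 0.0101, 0.2529]
tool_rot: [[-0.936, -0.351, 0.002], [-0.351, 0.936, 0.0], [-0.002, -0.0, -1.0]]
wrist_force: [0.5, -0.6, 0.8]
width: 0.0853
grip_force: 0.0
```

>>> carry_out([
  {"dp":[0,0.001,0.008],"yaw":0},
  {"dp":[0,0,0],"yaw":0},
  {"dp":[0,0,0],"yaw":0},
])

```text
time_s: 4.5
eef_pos: [0.4481, 0.0106, 0.2483]
tool_rot: [[-0.936, -0.352, 0.0], [-0.352, 0.936, 0.0], [-0.0, -0.0, -1.0]]
wrist_force: [-0.4, 0.2, 0.4]
width: 0.0857
grip_force: 0.0
```

>>> carry_out([
  {"dp":[0,0,0],"yaw":0},
  {"dp":[0,0,0],"yaw":0},
  {"dp":[0,0,0],"yaw":0},
  {"dp":[0,0,0],"yaw":0},
  {"dp":[0,0,0],"yaw":0},
  {"dp":[0,0,0],"yaw":0},
  {"dp":[0,0,0],"yaw":0},
  {"dp":[0,0,0],"yaw":0},
  {"dp":[0,0,0],"yaw":0},
  {"dp":[0,0,0],"yaw":0},
], claw=0)

```text
time_s: 5.5
eef_pos: [0.4482, 0.0105, 0.2481]
tool_rot: [[-0.936, -0.351, 0.0], [-0.351, 0.936, -0.0], [-0.0, -0.0, -1.0]]
wrist_force: [-0.3, -0.8, 0.9]
width: 0.0168
grip_force: 62.4
```

>>> carry_out([
  {"dp":[0,0,-0.03],"yaw":0},
  {"dp":[0,0,-0.06],"yaw":0},
  {"dp":[0,0,-0.06],"yaw":0},
  {"dp":[0,0,-0.05],"yaw":0},
  {"dp":[0,0,0],"yaw":0.06},
  {"dp":[0,0,0],"yaw":0.07},
  {"dp":[0,0,0],"yaw":0.07},
  {"dp":[0,0,0],"yaw":0.073},
  {"dp":[0,0,0],"yaw":0},
  {"dp":[0,0,0],"yaw":0},
])

```text
time_s: 6.5
eef_pos: [0.4478, 0.0107, 0.3479]
tool_rot: [[-0.999, 0.048, -0.001], [0.048, 0.999, -0.0], [0.001, -0.0, -1.0]]
wrist_force: [0.3, 0.4, -1.9]
width: 0.0172
grip_force: 62.1
```

>>> carry_out([
  {"dp":[0.01,0.04,0],"yaw":0},
  {"dp":[0.01,0.07,0],"yaw":0},
  {"dp":[0.01,0.07,0],"yaw":0},
  {"dp":[0.01,0.07,0],"yaw":0},
  {"dp":[0.01,0.07,0],"yaw":0},
  {"dp":[0.01,0.07,0],"yaw":0},
  {"dp":[0,0.07,0],"yaw":0},
  {"dp":[0,0.05,0],"yaw":0},
  {"dp":[0,0.03,0],"yaw":0},
  {"dp":[0,0,0],"yaw":0},
  {"dp":[0,0,0],"yaw":0},
])

```text
time_s: 7.6
eef_pos: [0.4316, 0.2804, 0.3478]
tool_rot: [[-0.999, 0.051, -0.001], [0.051, 0.999, -0.002], [0.001, -0.002, -1.0]]
wrist_force: [0.6, -0.2, -1.8]
width: 0.0172
grip_force: 62.1
```

Run:
```python
from h import *
import cv2
s=env.sense();print(s["eef_pos"],s["tool_rot"],s["joints"],s["time_s"],s["wrist_force"])
t=np.array([.432,.2817,.255]);print((s["tool_rot"].T@(t-s["eef_pos"]))/.5)
a=eyes.get_image("top")[170:350,170:330,::-1];b=eyes.get_image("wrist")[:,:,::-1]
o=np.zeros((450,800,3),np.uint8);o[:,:400]=cv2.resize(a,(400,450),interpolation=cv2.INTER_CUBIC);o[:300,400:]=cv2.resize(b,(400,300))
cv2.imwrite("pics/o1.png",o)
```

```text
[0.4316 0.2804 0.3478] [[-0.9987  0.0506 -0.0011]
 [ 0.0506  0.9987 -0.0017]
 [ 0.001  -0.0018 -1.    ]] [-42.971   23.7467   6.4003 122.0951  -4.4738  34.4815  53.6854] 7.6 [ 0.62   -0.2418 -1.8483]
[-0.0008  0.0029  0.1855]
```

View pics/o1.png

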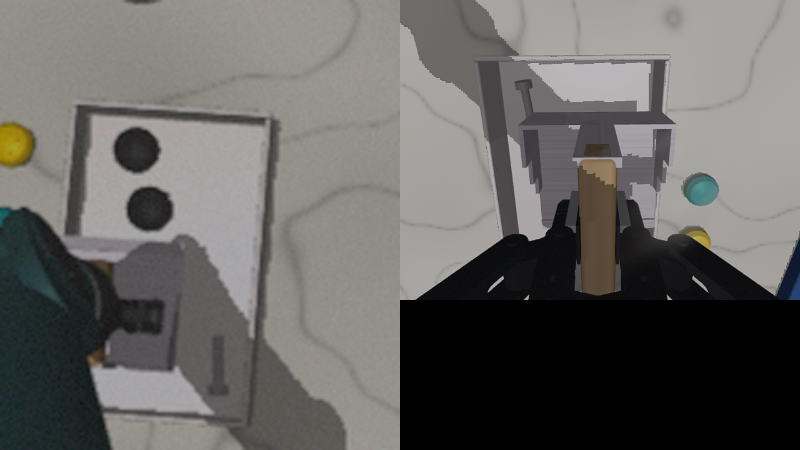

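The scoop hangs over the bin, behind both caps, and is parallel to the walls. Next I'll lower it.

>>> carry_out([
  {"dp":[0,0,0.04],"yaw":0},
  {"dp":[0,0,0.05],"yaw":0},
  {"dp":[0,0,0.04],"yaw":0},
  {"dp":[0,0,0.03],"yaw":0},
  {"dp":[0,0,0.016],"yaw":0},
  {"dp":[0,0,0.006],"yaw":0},
  {"dp":[0,0,0.004],"yaw":0},
  {"dp":[0,0,0],"yaw":0},
  {"dp":[0,0,0],"yaw":0},
  {"dp":[0,0,0],"yaw":0},
])

```text
time_s: 8.7
eef_pos: [0.4319, 0.2819, 0.2557]
tool_rot: [[-0.999, 0.05, 0.001], [0.05, 0.999, 0.001], [-0.001, 0.001, -1.0]]
wrist_force: [-0.0, 0.5, -2.4]
width: 0.0169
grip_force: 62.1
```

>>> carry_out([
  {"dp":[0,0,0.003],"yaw":0},
  {"dp":[0,0,0.003],"yaw":0},
  {"dp":[0,0,0],"yaw":0},
  {"dp":[0,0,0],"yaw":0},
])

```text
time_s: 9.1
eef_pos: [0.4319, 0.2817, 0.253]
tool_rot: [[-0.999, 0.05, 0.001], [0.05, 0.999, 0.0], [-0.001, 0.0, -1.0]]
wrist_force: [-1.5, -1.0, 7.3]
width: 0.0172
grip_force: 63.4
```

>>> carry_out([
  {"dp":[-0.012,0,0],"yaw":0},
  {"dp":[-0.014,0,0],"yaw":0},
  {"dp":[-0.014,0,0],"yaw":0},
  {"dp":[-0.014,0,0],"yaw":0},
  {"dp":[-0.014,0,0],"yaw":0},
  {"dp":[-0.014,0,0],"yaw":0},
  {"dp":[-0.014,0,0],"yaw":0},
  {"dp":[-0.014,0,0],"yaw":0},
  {"dp":[-0.014,0,0],"yaw":0},
])

```text
time_s: 10.0
eef_pos: [0.4916, 0.2793, 0.2532]
tool_rot: [[-0.999, 0.049, -0.005], [0.049, 0.999, -0.0], [0.005, -0.001, -1.0]]
wrist_force: [-7.8, -0.1, 13.9]
width: 0.0168
grip_force: 64.4
```

>>> carry_out([
  {"dp":[-0.012,0,0],"yaw":0},
  {"dp":[-0.012,0,0],"yaw":0},
  {"dp":[-0.012,0,0],"yaw":0},
  {"dp":[-0.012,0,0],"yaw":0},
  {"dp":[-0.012,0,0],"yaw":0},
])

```text
time_s: 10.5
eef_pos: [0.5214, 0.2779, 0.2533]
tool_rot: [[-0.999, 0.049, -0.006], [0.049, 0.999, -0.0], [0.006, -0.001, -1.0]]
wrist_force: [-9.6, -0.1, 17.3]
width: 0.0171
grip_force: 64.9
```

Run:
```python
from h import *
import cv2
s=env.sense();print(s["eef_pos"],s["tool_rot"],s["time_s"],s["wrist_force"])
o=np.array([.4855,.252]);a=np.radians(-2.9);X=np.array([np.cos(a),np.sin(a)]);d=s["eef_pos"][:2]-o;print("bin xy",d@X,d@[-X[1],X[0]])
a=eyes.get_image("side")[270:450,200:440,::-1];b=eyes.get_image("wrist")[:,:,::-1]
t=eyes.get_image("top")[180:330,170:310,::-1]
o=np.zeros((600,800,3),np.uint8);o[:300,:400]=cv2.resize(a,(400,300),interpolation=cv2.INTER_CUBIC);o[:300,400:]=cv2.resize(b,(400,300));o[300:,:280]=cv2.resize(t,(280,300),interpolation=cv2.INTER_CUBIC)
cv2.imwrite("pics/o2.png",o)
```

```text
[0.5214 0.2779 0.2533] [[-0.9988  0.0488 -0.006 ]
 [ 0.0488  0.9988 -0.0002]
 [ 0.006  -0.0005 -1.    ]] 10.5 [-9.6133 -0.1389 17.2918]
bin xy 0.03458288562124729 0.027688738069999805
```

View pics/o2.png

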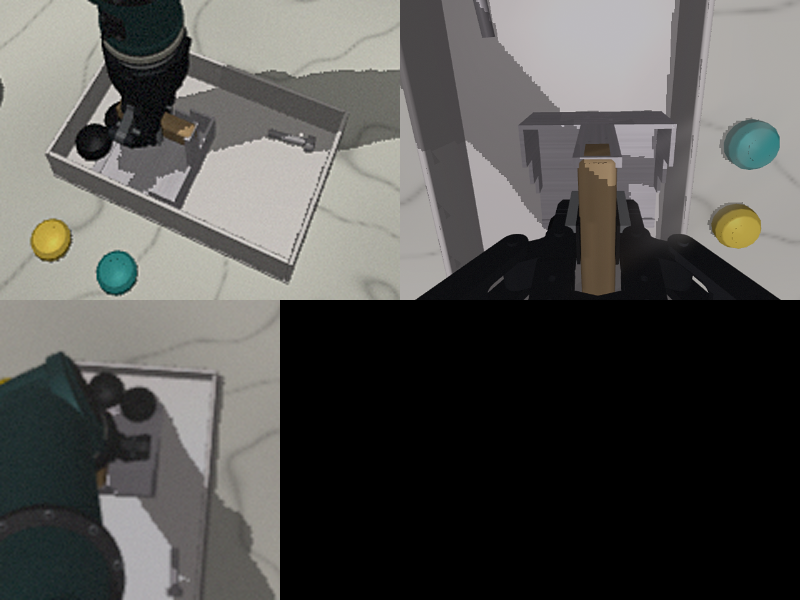

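The caps are being pushed ahead of the lip. In full top-view pixels, cap a is at about (223.5,225) and cap b at about (239,232), so b has slid to the right. I'll check whether it is still within the scoop's width.

Run:
```python
from h import *
o=np.array([.4855,.252]);a=np.radians(-2.9);X=np.array([np.cos(a),np.sin(a)])
for u,v in((223.5,225),(239,232)):
  p=ray("top",u,v,.016);d=p[:2]-o;print(p,d@X,d@[-X[1],X[0]])
```

```text
[0.5989 0.2855 0.016 ] 0.11151322236757454 0.039175389336382226
[0.5833 0.249  0.016 ] 0.09784514043677311 0.0019289482374155343
```

The lip is already partly under both caps. I'll shift the scoop about 8 mm right to centre it on the pair while continuing to the far wall.

>>> carry_out([
  {"dp":[-0.004,-0.004,0],"yaw":0},
  {"dp":[-0.004,-0.004,0],"yaw":0},
  {"dp":[-0.004,-0.004,0],"yaw":0},
  {"dp":[-0.004,-0.004,0],"yaw":0},
  {"dp":[-0.006,0,0],"yaw":0},
  {"dp":[-0.006,0,0],"yaw":0},
  {"dp":[-0.006,0,0],"yaw":0},
  {"dp":[-0.006,0,0],"yaw":0},
  {"dp":[-0.006,0,0],"yaw":0},
])

```text
time_s: 11.55
eef_pos: [0.5425, 0.2696, 0.2535]
tool_rot: [[-0.999, 0.048, -0.01], [0.048, 0.999, 0.0], [0.01, -0.0, -1.0]]
wrist_force: [-11.6, 0.2, 17.2]
width: 0.017
grip_force: 65.0
```

```bash
cat > b.py <<'E'
from h import *
s=env.sense();print(s["eef_pos"],s["tool_rot"][2],s["time_s"],s["wrist_force"])
o=np.array([.4855,.252]);a=np.radians(-2.9);X=np.array([np.cos(a),np.sin(a)]);d=s["eef_pos"][:2]-o;print("bin xy",d@X,d@[-X[1],X[0]])
E
python3 b.py
```

```text
[0.5425 0.2696 0.2535] [ 0.0096 -0.0004 -1.    ] 11.55 [-11.6028   0.2036  17.228 ]
bin xy 0.05598737828460847 0.02047129408794283
```

>>> carry_out([
  {"dp":[-0.005,0,0],"yaw":0},
  {"dp":[-0.005,0,0],"yaw":0},
  {"dp":[-0.005,0,0],"yaw":0},
  {"dp":[-0.005,0,0],"yaw":0},
  {"dp":[0,0,0],"yaw":0},
])

```text
time_s: 12.05
eef_pos: [0.5536, 0.2686, 0.2533]
tool_rot: [[-0.999, 0.049, -0.007], [0.049, 0.999, 0.0], [0.007, -0.0, -1.0]]
wrist_force: [-7.9, 0.4, 14.1]
width: 0.017
grip_force: 64.3
```

>>> carry_out([
  {"dp":[-0.005,0,0],"yaw":0},
  {"dp":[-0.004,0,0],"yaw":0},
  {"dp":[0,0,0],"yaw":0},
])

```text
time_s: 12.35
eef_pos: [0.5556, 0.2688, 0.2538]
tool_rot: [[-0.999, 0.048, -0.014], [0.048, 0.999, -0.001], [0.014, -0.002, -1.0]]
wrist_force: [-15.4, -0.1, 22.4]
width: 0.0169
grip_force: 65.6
```

```bash
python3 b.py
python3 - <<'E'
from h import *
import cv2
a=eyes.get_image("side")[290:410,210:370,::-1]
t=eyes.get_image("top")[190:280,190:290,::-1]
o=np.zeros((400,800,3),np.uint8);o[:300,:400]=cv2.resize(a,(400,300),interpolation=cv2.INTER_CUBIC);o[:360,400:]=cv2.resize(t,(400,360),interpolation=cv2.INTER_CUBIC)
cv2.imwrite("pics/o3.png",o)
E
```

```text
[0.5556 0.2688 0.2538] [ 0.0139 -0.0016 -0.9999] 12.35 [-15.388   -0.129   22.4453]
bin xy 0.06913721587420815 0.020306428507273742
```

View pics/o3.png

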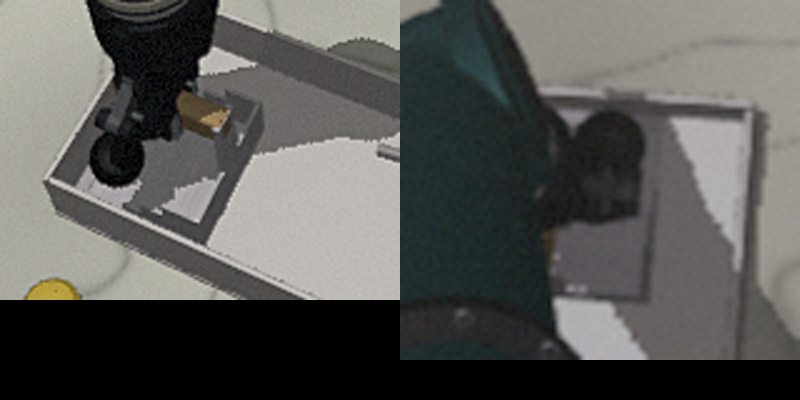

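The side view shows one cap in the scoop at pixel (256.8,354), and the top view shows one at (242.5,225). The force has risen, so the lip is against the far wall. I'll work out both cap positions in the scoop frame.

Run:
```python
from h import *
s=env.sense();R=s["tool_rot"];e=s["eef_pos"]
for n,u,v in(("side",256.8,354),("top",242.5,225)):
  p=ray(n,u,v,.018);d=R.T@(p-e);print(n,p,"scoop x",-d[0],"y",d[1])
```

```text
side [0.5979 0.2895 0.018 ] scoop x 0.044512342938110364 y 0.023132298326101957
top [0.5995 0.2413 0.018 ] scoop x 0.04847717413612728 y -0.024990151127597653
```

Both caps are at scoop x ≈ 0.044–0.048 and y ≈ ±0.024, inside the limits. I'll ease off the wall slightly and lift gently.

>>> carry_out([
  {"dp":[0.002,0,0],"yaw":0},
  {"dp":[0.002,0,-0.002],"yaw":0},
  {"dp":[0,0,-0.003],"yaw":0},
  {"dp":[0,0,-0.004],"yaw":0},
  {"dp":[0,0,-0.005],"yaw":0},
  {"dp":[0,0,-0.006],"yaw":0},
  {"dp":[0,0,-0.006],"yaw":0},
  {"dp":[0,0,-0.006],"yaw":0},
  {"dp":[0,0,-0.005],"yaw":0},
  {"dp":[0,0,-0.003],"yaw":0},
  {"dp":[0,0,0],"yaw":0},
  {"dp":[0,0,0],"yaw":0},
])

```text
time_s: 13.65
eef_pos: [0.5585, 0.2671, 0.2723]
tool_rot: [[-0.999, 0.05, -0.001], [0.05, 0.999, -0.0], [0.001, -0.001, -1.0]]
wrist_force: [-5.9, -0.5, -3.4]
width: 0.0172
grip_force: 61.6
```

```bash
python3 b.py
python3 - <<'E'
from h import *
s=env.sense();print(s["ft_torque"])
import cv2
for n in("top","side"):
  a=eyes.get_image(n)
  g=((a.max(2)<48)).astype(np.uint8)
  x0,y0,x1,y1=(190,190,290,280) if n=="top" else (210,290,370,410)
  g=g[y0:y1,x0:x1]
  k,l,st,c=cv2.connectedComponentsWithStats(g)
  print(n,[(st[i],c[i]+[x0,y0]) for i in range(1,k) if st[i][4]>60])
E
```

```text
[0.5585 0.2671 0.2723] [ 0.0006 -0.0005 -1.    ] 13.65 [-5.8528 -0.4508 -3.4389]
bin xy 0.07214984617501256 0.018773241980046596
[-0.1268  1.726   0.1761]
top [(array([   0,    0,   61,   90, 2680], dtype=int32), array([216.3507, 241.6287]))]
side [(array([  34,    0,   49,   70, 1952], dtype=int32), array([265.4252, 317.6773]))]
```

>>> carry_out([
  {"dp":[0.001,0,-0.002],"yaw":0},
  {"dp":[0.001,0,-0.003],"yaw":0},
  {"dp":[0.001,0,-0.004],"yaw":0},
  {"dp":[0.001,0,-0.003],"yaw":0},
  {"dp":[0,0,-0.002],"yaw":0},
  {"dp":[0,0,0],"yaw":0},
  {"dp":[0,0,0],"yaw":0},
  {"dp":[0,0,0],"yaw":0},
])

```text
time_s: 14.55
eef_pos: [0.5572, 0.2676, 0.2796]
tool_rot: [[-0.999, 0.05, 0.002], [0.05, 0.999, 0.001], [-0.002, 0.001, -1.0]]
wrist_force: [-2.6, 0.4, -1.5]
width: 0.0174
grip_force: 61.9
```

```bash
python3 b.py
```

```text
[0.5572 0.2676 0.2796] [-0.0019  0.0009 -1.    ] 14.55 [-2.5686  0.4286 -1.5283]
bin xy 0.07086617765011442 0.019235751097403466
```

>>> carry_out([
  {"dp":[0.001,0,-0.003],"yaw":0},
  {"dp":[0.001,0,-0.006],"yaw":0},
  {"dp":[0,0,-0.01],"yaw":0},
  {"dp":[0,0,-0.014],"yaw":0},
  {"dp":[0,0,-0.018],"yaw":0},
  {"dp":[0,0,-0.02],"yaw":0},
  {"dp":[0,0,-0.02],"yaw":0},
  {"dp":[0,0,-0.02],"yaw":0},
  {"dp":[0,0,-0.02],"yaw":0},
  {"dp":[0,0,-0.016],"yaw":0},
  {"dp":[0,0,-0.01],"yaw":0},
  {"dp":[0,0,-0.005],"yaw":0},
])

```text
time_s: 15.75
eef_pos: [0.5557, 0.2675, 0.3607]
tool_rot: [[-0.999, 0.05, 0.001], [0.05, 0.999, 0.0], [-0.001, 0.0, -1.0]]
wrist_force: [0.2, 0.4, -3.6]
width: 0.0173
grip_force: 61.7
```

>>> carry_out([
  {"dp":[0,0,0],"yaw":0},
  {"dp":[0,0,0],"yaw":0},
  {"dp":[0,0,0],"yaw":0},
])

```text
time_s: 16.05
eef_pos: [0.5555, 0.2674, 0.3596]
tool_rot: [[-0.999, 0.05, -0.001], [0.05, 0.999, -0.001], [0.001, -0.001, -1.0]]
wrist_force: [0.4, -0.3, -2.6]
width: 0.0171
grip_force: 61.7
```

```bash
cat > chk.py <<'E'
from h import *
# darkness around where each cap should show: at scoop-frame spots, and left behind on the bin floor
s=env.sense();R=s["tool_rot"];e=s["eef_pos"];bot=.1525+.095
print(e,s["time_s"],s["wrist_force"])
for n in("side","top"):
  c=eyes.calibration(n);T=np.linalg.inv(c["cam_to_world"]);im=eyes.get_image(n).max(2)
  def px(p):
    q=c["camera_matrix"]@(T[:3,:3]@p+T[:3,3]);return q[:2]/q[2]
  for nm,f in(("scoop",lambda x,y:e+R@np.array([-x,y,bot-.015])),("below",lambda x,y:np.r_[(e+R@np.array([-x,y,0]))[:2],.016])):
    for y in(-.024,.024):
      r=[]
      for x in(.0,.02,.044,.065,.09):
        u,v=np.round(px(f(x,y))).astype(int);r.append(int(np.median(im[v-2:v+3,u-2:u+3])))
      print(n,nm,y,r,px(f(.044,y)).round())
E
python3 chk.py
```

```text
[0.5555 0.2674 0.3596] 16.05 [ 0.3973 -0.2981 -2.5601]
side scoop -0.024 [96, 58, 20, 33, 185] [261. 302.]
side scoop 0.024 [95, 17, 20, 175, 177] [247. 324.]
side below -0.024 [162, 168, 96, 9, 19] [268. 333.]
side below 0.024 [107, 108, 106, 72, 165] [256. 354.]
top scoop -0.024 [53, 44, 33, 134, 147] [236. 218.]
top scoop 0.024 [40, 38, 38, 34, 146] [213. 216.]
top below -0.024 [91, 70, 46, 34, 140] [243. 226.]
top below 0.024 [56, 27, 32, 34, 143] [222. 224.]
```

Both caps show as dark spots in the scoop, and the weight of 2.6 N matches the scoop plus two caps. I'll carry it back with gentle ramps.

>>> carry_out([
  {"dp":[0.001,-0.002,0],"yaw":0},
  {"dp":[0.001,-0.004,0],"yaw":0},
  {"dp":[0.002,-0.006,0],"yaw":0},
  {"dp":[0.003,-0.008,0],"yaw":0},
  {"dp":[0.004,-0.01,0],"yaw":0},
  {"dp":[0.004,-0.012,0],"yaw":0},
  {"dp":[0.005,-0.014,0],"yaw":0},
  {"dp":[0.006,-0.016,0],"yaw":0},
  {"dp":[0.006,-0.018,0],"yaw":0},
  {"dp":[0.007,-0.02,0],"yaw":0},
  {"dp":[0.007,-0.02,0],"yaw":0},
  {"dp":[0.007,-0.02,0],"yaw":0},
])

```text
time_s: 17.35
eef_pos: [0.5251, 0.1929, 0.3601]
tool_rot: [[-0.999, 0.051, 0.0], [0.051, 0.999, -0.0], [-0.0, -0.0, -1.0]]
wrist_force: [0.6, 0.3, -2.5]
width: 0.0168
grip_force: 61.7
```

>>> carry_out([
  {"dp":[0.007,-0.02,0],"yaw":0},
  {"dp":[0.007,-0.02,0],"yaw":0},
  {"dp":[0.007,-0.02,0],"yaw":0},
  {"dp":[0.007,-0.02,0],"yaw":0},
  {"dp":[0.007,-0.02,0],"yaw":0},
  {"dp":[0.007,-0.02,0],"yaw":0},
  {"dp":[0.007,-0.02,0],"yaw":0},
  {"dp":[0.007,-0.02,0],"yaw":0},
  {"dp":[0.007,-0.02,0],"yaw":0},
  {"dp":[0.007,-0.02,0],"yaw":0},
  {"dp":[0.007,-0.02,0],"yaw":0},
  {"dp":[0.007,-0.02,0],"yaw":0},
])

```text
time_s: 18.55
eef_pos: [0.4772, 0.0754, 0.3601]
tool_rot: [[-0.999, 0.05, 0.0], [0.05, 0.999, -0.0], [-0.0, 0.0, -1.0]]
wrist_force: [0.7, -1.3, -2.9]
width: 0.0172
grip_force: 61.7
```

>>> carry_out([
  {"dp":[0.007,-0.02,0],"yaw":0},
  {"dp":[0.007,-0.02,0],"yaw":0},
  {"dp":[0.006,-0.018,0],"yaw":0},
  {"dp":[0.006,-0.016,0],"yaw":0},
  {"dp":[0.005,-0.014,0],"yaw":0},
  {"dp":[0.004,-0.012,0],"yaw":0},
  {"dp":[0.004,-0.01,0],"yaw":0},
  {"dp":[0.003,-0.008,0],"yaw":0},
  {"dp":[0.002,-0.006,0],"yaw":0},
  {"dp":[0.001,-0.004,0],"yaw":0},
  {"dp":[0.001,-0.002,0],"yaw":0},
  {"dp":[0,0,0],"yaw":0},
])

```text
time_s: 19.75
eef_pos: [0.4512, 0.0124, 0.3601]
tool_rot: [[-0.999, 0.05, -0.0], [0.05, 0.999, 0.0], [0.0, 0.0, -1.0]]
wrist_force: [-0.2, 0.4, -2.5]
width: 0.0169
grip_force: 61.7
```

>>> carry_out([
  {"dp":[0,0,0],"yaw":-0.004},
  {"dp":[0,0,0],"yaw":-0.008},
  {"dp":[0,0,0],"yaw":-0.012},
  {"dp":[0,0,0],"yaw":-0.016},
  {"dp":[0,0,0],"yaw":-0.016},
  {"dp":[0,0,0],"yaw":-0.016},
  {"dp":[0,0,0],"yaw":-0.016},
  {"dp":[0,0,0],"yaw":-0.016},
  {"dp":[0,0,0],"yaw":-0.016},
  {"dp":[0,0,0],"yaw":-0.016},
  {"dp":[0,0,0],"yaw":-0.016},
  {"dp":[0,0,0],"yaw":-0.016},
])

```text
time_s: 20.95
eef_pos: [0.4512, 0.0124, 0.3601]
tool_rot: [[-0.979, -0.202, -0.0], [-0.202, 0.979, -0.0], [0.0, -0.0, -1.0]]
wrist_force: [-0.3, -0.4, -2.2]
width: 0.0177
grip_force: 61.7
```

>>> carry_out([
  {"dp":[0,0,0],"yaw":-0.016},
  {"dp":[0,0,0],"yaw":-0.016},
  {"dp":[0,0,0],"yaw":-0.016},
  {"dp":[0,0,0],"yaw":-0.016},
  {"dp":[0,0,0],"yaw":-0.016},
  {"dp":[0,0,0],"yaw":-0.012},
  {"dp":[0,0,0],"yaw":-0.008},
  {"dp":[0,0,0],"yaw":-0.004},
  {"dp":[0,0,0],"yaw":0},
  {"dp":[0,0,0],"yaw":0},
])

```text
time_s: 21.95
eef_pos: [0.4512, 0.0124, 0.3601]
tool_rot: [[-0.937, -0.35, 0.0], [-0.35, 0.937, -0.0], [-0.0, -0.0, -1.0]]
wrist_force: [-0.5, 0.1, -2.9]
width: 0.0173
grip_force: 61.7
```

```bash
python3 chk.py
python3 - <<'E'
from h import *
s=env.sense();print((s["tool_rot"].T@(np.array([.4484,.0107,.252])-s["eef_pos"]))/.5)
E
```

```text
[0.4512 0.0124 0.3601] 21.95 [-0.4837  0.1147 -2.9011]
side scoop -0.024 [85, 87, 14, 152, 153] [358. 225.]
side scoop 0.024 [85, 85, 27, 137, 156] [358. 243.]
side below -0.024 [69, 148, 117, 95, 145] [355. 259.]
side below 0.024 [92, 90, 90, 90, 155] [356. 276.]
top scoop -0.024 [46, 47, 54, 49, 137] [346. 266.]
top scoop 0.024 [44, 62, 52, 50, 136] [324. 273.]
top below -0.024 [47, 47, 48, 54, 135] [344. 270.]
top below 0.024 [45, 64, 56, 49, 136] [324. 277.]
[ 0.0065 -0.0013  0.2162]
```

Both caps are still in the scoop, at x ≈ 0.044. Now I'll lower it.

>>> carry_out([
  {"dp":[0.001,0,0.004],"yaw":0},
  {"dp":[0.001,0,0.01],"yaw":0},
  {"dp":[0.002,0,0.016],"yaw":0},
  {"dp":[0.001,0,0.022],"yaw":0},
  {"dp":[0,0,0.028],"yaw":0},
  {"dp":[0,0,0.03],"yaw":0},
  {"dp":[0,0,0.03],"yaw":0},
  {"dp":[0,0,0.026],"yaw":0},
  {"dp":[0,0,0.02],"yaw":0},
  {"dp":[0,0,0.014],"yaw":0},
  {"dp":[0,0,0.008],"yaw":0},
  {"dp":[0,0,0.004],"yaw":0},
])

```text
time_s: 23.25
eef_pos: [0.449, 0.0116, 0.2538]
tool_rot: [[-0.937, -0.35, -0.0], [-0.35, 0.937, -0.0], [0.0, 0.0, -1.0]]
wrist_force: [0.5, 0.2, -3.0]
width: 0.0173
grip_force: 61.7
```

>>> carry_out([
  {"dp":[0,0,0.002],"yaw":0},
  {"dp":[0,0,0.002],"yaw":0},
  {"dp":[0,0,0.002],"yaw":0},
  {"dp":[0,0,0],"yaw":0},
  {"dp":[0,0,0],"yaw":0},
])

```text
time_s: 23.75
eef_pos: [0.449, 0.0115, 0.2514]
tool_rot: [[-0.937, -0.35, 0.001], [-0.35, 0.937, 0.0], [-0.001, -0.0, -1.0]]
wrist_force: [-0.2, -0.1, -0.7]
width: 0.0171
grip_force: 62.1
```

>>> carry_out([
  {"dp":[0,0,0.002],"yaw":0},
  {"dp":[0,0,0.002],"yaw":0},
  {"dp":[0,0,0.001],"yaw":0},
  {"dp":[0,0,0],"yaw":0},
  {"dp":[0,0,0],"yaw":0},
])

```text
time_s: 24.25
eef_pos: [0.4476, 0.0109, 0.2497]
tool_rot: [[-0.937, -0.35, -0.002], [-0.35, 0.937, -0.001], [0.002, -0.0, -1.0]]
wrist_force: [-5.6, -1.5, 15.1]
width: 0.0177
grip_force: 64.8
```

>>> carry_out([
  {"dp":[0,0,-0.001],"yaw":0},
  {"dp":[0,0,-0.001],"yaw":0},
  {"dp":[0,0,0],"yaw":0},
])

```text
time_s: 24.55
eef_pos: [0.4479, 0.0111, 0.25]
tool_rot: [[-0.937, -0.35, -0.002], [-0.35, 0.937, -0.001], [0.002, 0.0, -1.0]]
wrist_force: [-3.6, -0.7, 7.5]
width: 0.0172
grip_force: 63.2
```

>>> carry_out([
  {"dp":[0,0,0],"yaw":0},
  {"dp":[0,0,0],"yaw":0},
  {"dp":[0,0,0],"yaw":0},
  {"dp":[0,0,0],"yaw":0},
  {"dp":[0,0,0],"yaw":0},
  {"dp":[0,0,0],"yaw":0},
  {"dp":[0,0,0],"yaw":0},
], claw=0.7)

```text
time_s: 25.25
eef_pos: [0.4489, 0.0116, 0.2496]
tool_rot: [[-0.937, -0.35, -0.0], [-0.35, 0.937, 0.0], [0.0, 0.0, -1.0]]
wrist_force: [0.3, -0.1, -0.2]
width: 0.0599
grip_force: 0.0
```

>>> carry_out([
  {"dp":[0,0,-0.01],"yaw":0},
  {"dp":[0,0,-0.03],"yaw":0},
  {"dp":[0,0,-0.05],"yaw":0},
  {"dp":[0,0,-0.06],"yaw":0},
  {"dp":[0,0,-0.06],"yaw":0},
  {"dp":[0,0,-0.03],"yaw":0},
  {"dp":[0,0,0],"yaw":0},
  {"dp":[0,0,0],"yaw":0},
  {"dp":[0,0,0],"yaw":0},
])

```text
time_s: 26.15
eef_pos: [0.4483, 0.0115, 0.3687]
tool_rot: [[-0.937, -0.35, -0.002], [-0.35, 0.937, -0.0], [0.002, 0.001, -1.0]]
wrist_force: [-0.1, -0.5, 0.6]
width: 0.0599
grip_force: 0.0
```

Run:
```python
from h import *
import cv2
s=env.sense();print(s["eef_pos"],s["time_s"],s["wrist_force"],s["width"])
c=eyes.calibration("side");T=np.linalg.inv(c["cam_to_world"]);a=eyes.get_image("side");m=a.max(2).astype(int)
g=np.array([.4484,.0107,.095]);h=np.radians(20.6);X=np.array([np.cos(h),np.sin(h),0]);Y=np.array([-X[1],X[0],0])
sub=(m<40).astype(np.uint8);sub[:200]=0;sub[310:]=0;sub[:,:320]=0;sub[:,420:]=0
k,l,st,ce=cv2.connectedComponentsWithStats(sub)
for i in range(1,k):
  if st[i][4]>20:
    p=ray("side",*ce[i],.015);d=p-g;print(st[i],ce[i],"scoop xy",d@X,d@Y)
w=eyes.get_image("wrist");hsv=cv2.cvtColor(w,cv2.COLOR_RGB2HSV)
b=((hsv[:,:,1]>90)&(hsv[:,:,2]>50)&(hsv[:,:,0]<25)).astype(np.uint8)
k,l,st,ce=cv2.connectedComponentsWithStats(b)
for i in range(1,k):
  if st[i][4]>500:
    x,y,ww,hh,_=st[i];q=[ray("wrist",x+ww/2,yy,.107) for yy in(y,y+hh)];print("handle",st[i],q,(q[0]+q[1])/2,np.linalg.norm(q[0]-q[1]))
```

```text
[0.4483 0.0115 0.3687] 26.15 [-0.0719 -0.4521  0.5595] 0.05989128843771146
[382 200  19  23 326] [389.7362 209.2975] scoop xy -0.03955015132896115 -0.17798573400857756
[349 253  19  33 500] [357.856 268.988] scoop xy 0.042482023991810294 0.003851405903254783
handle [ 300  168   32  138 4071] [array([ 0.406 , -0.0039,  0.107 ]), array([0.4831, 0.0249, 0.107 ])] [0.4446 0.0105 0.107 ] 0.08229427871268466
```

The caps show as one two-cap blob at scoop x ≈ 0.042 and y ≈ 0.004. The handle is within a few mm of its starting spot and the gripper is clear, so I'll hand in.

```bash
python3 -c "
from rig import job
print(job.finish_job())"
```

```text
the job is handed in; nothing more can be done
None
```

The job is handed in at about 26 s of the 67 s limit: by my last camera check both caps are in the scoop, which stands within about 5 mm of its starting spot with the gripper clear; the hand-in returned no verdict.

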